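Hold a cleaning tablet over the soaking tub with laundry tongs

TASK

The washing-machine cleaning tablet (the round one, not the bar of soap) must not be touched by hand: take the wooden laundry tongs off their rest, close their jaws on the tablet and lift it off its board. Carry it over the middle of the soaking tub and finish while still holding it there in the tongs, still, about 10 cm above the tub's rim; do not put it down or let go. Leave the soap, the cup and the brush as they are.

Things in the scene. Friction and masses are not known exactly. Their poses are not given: they have to be found in the camera images.
- tongs_grip (a point): Grip point of the wooden laundry tongs (235 mm long, lying level, arms side by side, closing sideways): midway between the arms, halfway up them (arms 22 mm high, 7 mm thick), 25 mm above the worktop at the start, within 10 mm of the balance point. x along the tongs towards the jaws, z up. 58 mm over the arms here when open. Grip from above, fingers closing across the arms (along y).
- tongs_jaws (a point): Midway between the flat jaws, halfway up, 92 mm ahead of the grip point along x; the jaws reach 20 mm further ahead and are 10 mm thick. Gap 70 mm open, about 59 mm with the arms gripped to 53 mm, 44 mm (closed on the tablet) gripped to about 45 mm.
- tongs: The whole tongs, 110 g; origin on the underside below the grip point. Spine 36 mm wide, 106 mm behind it. A spring keeps the arms open: at the grip point about 5 N on each arm starts to close them, about 8 N when the jaws meet the tablet, so gripped to 53 mm they are held firmly with open jaws. Half of any further grip force reaches the tablet; 20 to 30 N of grip in all is right.
- tongs_left: The tongs' left arm with its jaw (left when looking from the spine to the jaws); origin at its hinge on the underside, 100 mm behind the grip point; x along the arm.
- tongs_right: The tongs' right arm with its jaw; origin at its hinge on the underside, 100 mm behind the grip point; x along the arm.
- rest: Fixed low steel rest under the tongs: two cross bars 110 mm wide and 14 mm high, 61 mm ahead of and behind the grip point, joined by a flat strip 30 mm wide and 4 mm high. Origin on the worktop under its middle; fingers fit between the bars on either side of the strip.
- tablet_center (a point): Centre of the loose cleaning tablet: a round white disc 44 mm in diameter, 28 mm high, lying flat on a wooden board, about 50 g; it lies on either of the two boards, the bar of soap on the other.
- tablet: The same tablet; origin at the centre of its underside.
- board_a: Fixed slatted wooden soap board, 90 by 90 mm, 18 mm high, which carries the tablet; origin at the centre of its underside, on the worktop.
- board_b: Fixed slatted wooden soap board, alike, which carries the bar of soap; origin at the centre of its underside.
- soap_center (a point): Centre of the loose bar of soap, 50 by 75 mm, 28 mm high, to be left alone.
- tub_rim (a point): Centre of the mouth of the fixed grey soaking tub, at the height of its rim, 80 mm above the worktop. The tub is open at the top, inside 230 mm along its x by 170 mm along its y; z up.
- tub: The tub; origin on the worktop under its centre, axes as tub_rim.
- cup: Loose clear measuring cup, 70 mm wide, 60 mm high, to be left alone; origin at the centre of its underside.
- brush: Loose flat hand brush lying near the boards, to be left alone; origin on its underside, x along it.
Not all that is in view belongs to the job. Several things have the shape of the rest; the one meant has the colours described above.

How it is judged:
On the way, in this order (a step that is already met when the one before it is completed fails the run):
1. the tongs are lifted off their rest in the fingers while the tablet still lies on its board (height (world z) of tongs above 0.035 m and contact force between the fingers and tongs above 1 N and contact force between tongs and rest below 0.05 N and contact force between tablet and board_a above 0.1 N), for 0.2 s.
2. the tablet is lifted off its board between the two jaws (contact force between each of tongs_left, tongs_right and tablet above 0.5 N and height (world z) of tablet_center above 0.05 m and contact force between tablet and board_a below 0.05 N), for 0.2 s.
At the end, for the whole second after the job is handed in: The tongs, in the fingers, hold the tablet still (0.5 N or more from each jaw), its centre within 80 mm (tub x) and 60 mm (tub y) of the tub's middle and 50 to 160 mm above the rim; neither touches the tub; soap, cup and brush within 20 mm of their start (x of tablet_center in the frame of tub_rim between -0.08 and 0.08 m and y of tablet_center in the frame of tub_rim between -0.06 and 0.06 m and z of tablet_center in the frame of tub_rim between 0.05 and 0.16 m and contact force between each of tongs_left, tongs_right and tablet above 0.5 N and contact force between the fingers and tongs above 1 N and contact force between each of tongs, tablet and tub below 0.05 N and contact force between each of the arm, the fingers and tablet below 0.05 N and linear speed of tablet below 0.03 m/s and distance of each of soap_center, cup, brush from where it was at the start of the episode below 0.02 m); the arm keeps its last pose, push and grip.
It fails at once if the fingers or the arm touch the tablet (contact force between any of the fingers, the arm and tablet above 0.3 N).
It fails at once if the soap, cup or brush is disturbed (distance of any of soap_center, cup, brush from where it was at the start of the episode above 0.02 m).
It also fails if it takes over 45 s, if anything falls off the work surface, if the arm or the gripper's body presses on something with over 40 N, if the wrist force passes 120 N, or if a joint passes its speed limit or range.

ROBOT

A 6-joint arm with a two-finger parallel gripper is mounted at the origin on the work surface. World frame = base frame: x ahead of the robot, y to its left, z up, the work surface at z = 0. Lengths are in m, angles in rad, forces in N, time in s.
With the tool pointing down it reaches from about 0.375 to 0.9 m from the base axis. Payload 3.1 kg.
Tool frame: the origin (TCP) lies between the finger pads; the fingertips stand manip.nose_length ahead of it and the grasp point (between the pads) lies 5 mm behind it (manip.nose_length is the distance from the TCP to the fingertips, in m); z points along the fingers, y is the line along which they close (so a half turn about z gives the same grasp; the last joint's range is limited). The gripper opens to 85 mm and grips with 20 to 120 N. Pads are 22 mm wide; open, the fingers measure 114 mm over their backs; the gripper's body (76 mm by 85 mm) begins 54 mm behind the grasp point. The pads swing forward as they close: fully open they stand 13 mm farther back than shut.
Start: joints at [0.988, 0.527, 1.433, -0, 1.181, -0.178], TCP at [0.246, 0.574, 0.245] pointing down, gripper open.
Joint ranges: [-3.08, 3.08], [-0.75, 2.2], [0.22, 2.44], [-1.43, 4.57], [0, 2.65], [-2.85, 2.85]. Speed limits (rad/s): [2.79, 2.79, 3.14, 3.14, 3.14, 3.14].

INTERFACE

Orientations are given as a unit quaternion [x, y, z, w].
In Python, from station import monitor, eyes, job, manip gives the robot as it stands.
- The arm moves only by the shell command python3 -m pendant 'ROWS' [FORCE]. ROWS is JSON, a list that holds one entry, the list of rows, each a list of 7 numbers: the shift along the tool's x, y, z as a fraction of full scale, then the turn, a rotation vector about the tool's x, y, z as a fraction of full scale, then the opening, from 0 (shut) to 1 (fully open). A call has 1 to 20 rows; each row shifts and turns the commanded pose from where the row before left it, along the tool's axes as they then stand; what a row does not reach is not made up. Full scale, the value 1, is 800 mm for a shift and 0.12 rad for a turn. A row lasts 1/10 s, in which the tool goes at most 50 mm and 8.59 degrees, less where a joint would pass 70% of its speed; a pose out of reach is approached as far as the arm can. A call with a number of a shift or a turn outside -1 to 1 is refused whole. A call with a gripper value outside its range is refused whole. The fingers move at their own pace and stop on an object; FORCE is the grip in N (left out, the last holds). Time passes only in rows, so rows that do not move let the fingers close. It gives the time, the measured TCP pose, the force, the opening and the grip force at its end, in the units of the state.
- monitor.sense(): the state, without advancing time (a new reading comes with each control period).
- eyes.snapshot(name): name is "side" or "top" or "wrist"; returns a dict with "pixels" (384x512x3 uint8, red, green, blue), "depth" (384x512 float32, m along the optical axis (not along the pixel's ray), 0 where there is no reading), "intrinsics" (3x3 intrinsics, pixels), "k1" (the pictures are not rectified: a ray, as slopes to the right and down, at radius r is drawn at 1 + k1 r^2 times it, then the intrinsics apply), "eye" and "attitude" of the camera in the world. Camera axes: x right, y down, z forward; pixel columns grow to the right and rows downward; lengths in m; the calibration is good to about 2 mm. A picture is of the moment at which its call begins.
- job.sign_off(): hands the job in; it is judged then, once.
The state is a dict: "t": time; "q": joint angles; "qd": joint speeds; "tau": joint torques, N m; "tcp_pos": TCP position; "tool_rot": TCP orientation; "force": force on the tool from outside, world axes, zero at the start; "ft_torque": the same for the moment, N m; "finger_gap": opening from 0.0 (shut) to 1.0 (fully open); "gripper_force": force on a finger pad.
Only numpy, scipy, OpenCV 4.12 (cv2) and the standard library are available. Lean on these libraries where they do the work, as an engineer would, in place of code of your own. Each camera call takes 0.05 s, during which the arm holds its last target. There are 200 camera calls.

## Working session

There is one attempt and no reset: what is moved stays moved. The work goes in short steps, Python scripts to look and compute and a shell command to move; the robot and the scene stay as the last step left them, time stands still between calls to the robot, and variables do not carry over. Pictures are saved under pics/ and viewed, at most 10 in all, crops included, and the job is handed in when it is done.

```bash
mkdir -p pics; ls
cat > h.py <<'E'
import numpy as np, cv2
from scipy.spatial.transform import Rotation as R
from station import monitor, eyes, job, manip
def rot(a):
    a=np.array(a,float)
    return a if a.shape==(3,3) else R.from_quat(a).as_matrix()
def ray(s,uv):
    K=np.array(s["intrinsics"]);k=s["k1"]
    uv=np.atleast_2d(np.array(uv,float))
    d=cv2.undistortPoints(uv[:,None],K,np.array([k,0,0,0,0.]))[:,0]
    return np.c_[d,np.ones(len(d))]@rot(s["attitude"]).T
def onz(s,uv,z):
    d=ray(s,uv);e=np.array(s["eye"]);return e+d*((z-e[2])/d[:,2:])
def cloud(s):
    h,w=s["depth"].shape;v,u=np.mgrid[:h,:w]
    d=ray(s,np.c_[u.ravel(),v.ravel()])
    return (np.array(s["eye"])+d*s["depth"].reshape(-1,1)).reshape(h,w,3)
def save(s,n): cv2.imwrite("pics/"+n+".png",s["pixels"][...,::-1])
E
python3 - <<'E'
from h import *
for n in("top","side"):
    s=eyes.snapshot(n);save(s,n+"0");np.save(n+"0.npy",s,allow_pickle=True)
    print(n,s["eye"],s["attitude"],s["k1"],s["intrinsics"])
st=monitor.sense();print(st,manip.nose_length)
a=np.hstack([cv2.imread("pics/top0.png")]);b=cv2.resize(a,(768,576));cv2.imwrite("pics/top0b.png",b)
E
```

```text
pics
top [ 0.42924563 -0.04745265  1.30911156] [ 0.70819639 -0.70369285  0.03257572 -0.0470432 ] -0.08985338663621587 [[376.81555676   0.         255.21748883]
 [  0.         376.81555676 189.81248002]
 [  0.           0.           1.        ]]
side [-0.16188723 -0.70502     0.71417651] [ 0.80986811 -0.34453042  0.19197223 -0.43423392] -0.030553193824353335 [[411.81618444   0.         253.45013809]
 [  0.         411.81618444 185.67506554]
 [  0.           0.           1.        ]]
{'t': 0.1, 'q': array([ 9.87517102e-01,  5.28337291e-01,  1.43377330e+00, -1.04853958e-05,
        1.18139954e+00, -1.78516703e-01]), 'qd': array([ 0.0016468 , -0.00064882, -0.00297236,  0.00151116, -0.00045923,
        0.00127887]), 'tau': array([ 5.63112189e-05, -4.43304849e+01, -1.78588039e+01, -2.44193570e-04,
        3.89342065e-03, -2.14528444e-05]), 'tcp_pos': array([0.24576645, 0.57398265, 0.24445379]), 'tool_rot': array([ 2.01000513e-01,  9.79590667e-01, -8.91833723e-04, -3.51916052e-04]), 'force': array([ 0.23755475, -0.10561536, -0.37358477]), 'ft_torque': array([0.01658847, 0.02565823, 0.01576186]), 'gripper_force': 0.0, 'finger_gap': 0.9999729029063664} 0.014
```

View pics/top0b.png

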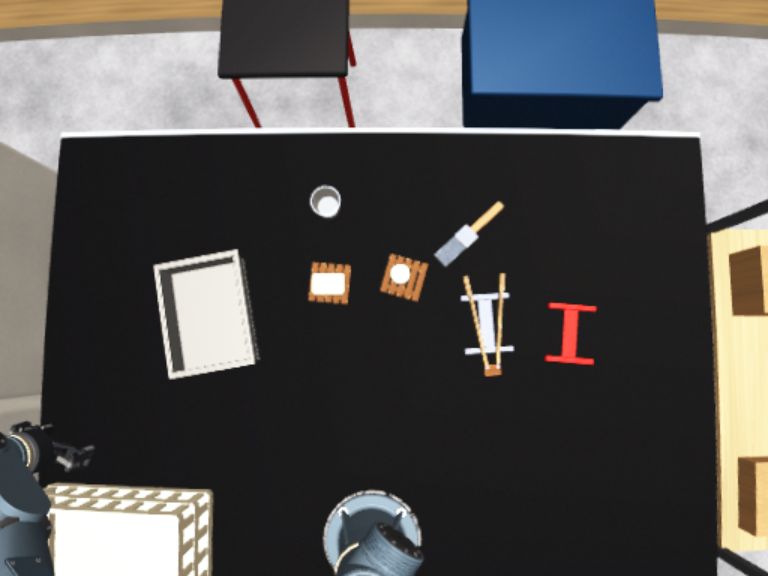

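View pics/side0.png

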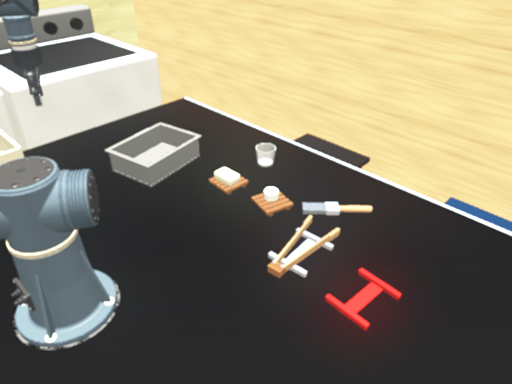

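The top view (768 px wide copy) shows the tub at (205,313), the soap at (329,284) and the tablet at (400,274) on the right-hand board. The tongs run from the spine at (492,370) to the jaws at (485,275) on the grey rest; the red rest is a decoy. The cup is at (325,202) and the brush at (470,235).

Run:
```python
from h import *
s=np.load("top0.npy",allow_pickle=True).item()
P=cloud(s);rgb=s["pixels"].astype(int);hsv=cv2.cvtColor(s["pixels"],cv2.COLOR_RGB2HSV)
print("table z",np.median(P[300:330,120:200,2]))
def box(name,m,roi,z):
    x0,y0,x1,y1=roi;M=np.zeros(m.shape,np.uint8);M[y0:y1,x0:x1]=m[y0:y1,x0:x1]
    c=max(cv2.findContours(M,cv2.RETR_EXTERNAL,cv2.CHAIN_APPROX_NONE)[0],key=cv2.contourArea)
    w=onz(s,c[:,0],z)
    r=cv2.minAreaRect((w[:,:2]*1000).astype(np.float32))
    print(name,np.round(r[0],1),np.round(r[1],1),round(r[2],1),"medz",np.median(P[M>0][:,2]).round(3),len(P[M>0]))
sat=hsv[...,1];val=hsv[...,2];hue=hsv[...,0]
white=(sat<70)&(val>150)
box("tablet",white,(255,168,282,196),.046)
box("soap",white,(200,175,238,202),.046)
box("tub",(P[...,2]>.06)&(P[...,2]<.1),(95,155,180,260),.08)
notdark=val>60
box("boardA",notdark,(248,165,290,205),.018)
box("boardB",notdark,(200,170,240,206),.018)
box("cup",notdark,(200,120,232,148),.05)
box("brush",notdark,(286,130,340,180),.015)
wood=(sat>75)&(val>80)&(hue>5)&(hue<30)
M=np.zeros_like(wood);M[178:256,300:345]=wood[178:256,300:345]
v,u=np.nonzero(M)
w=onz(s,np.c_[u,v],.036)
w2=w[:,:2]*1000
r=cv2.minAreaRect(w2.astype(np.float32));print("tongs",r,np.median(P[M][:,2]))
for lo in range(180,254,6):
    k=(v>=lo)&(v<lo+2)
    if k.any():print(lo,np.round(w2[k].min(0)),np.round(w2[k].max(0)))
steel=(sat<60)&(val>90)
box("rest",steel,(300,185,345,240),.008)
```

```text
table z 0.0008332338995026278
tablet [598.9 -59. ] [40.9 44. ] 0.3 medz 0.046 143
soap [576.  103.4] [44.4 71.9] 0.3 medz 0.046 304
tub [502.8 377.2] [260.1 195.8] 10.9 medz 0.08 1204
boardA [593.5 -67.2] [93.9 93.6] 74.6 medz 0.019 728
boardB [580. 104.] [93.9 93.3] 85.1 medz 0.021 721
cup [765.3 113.2] [74.3 74.2] 71.1 medz 0.016 379
brush [ 702.2 -222.9] [ 46.9 201.6] 44.7 medz 0.018 568
tongs ((486.81402587890625, -248.9041290283203), (92.20125579833984, 230.1095733642578), 89.49832916259766) 0.03512652627248425
186 [ 584. -296.] [ 588. -204.]
192 [ 563. -295.] [ 567. -207.]
198 [ 543. -292.] [ 547. -217.]
204 [ 523. -291.] [ 526. -220.]
210 [ 502. -288.] [ 506. -223.]
216 [ 482. -281.] [ 486. -230.]
222 [ 462. -287.] [ 465. -233.]
228 [ 442. -284.] [ 445. -236.]
234 [ 422. -283.] [ 425. -243.]
240 [ 402. -276.] [ 405. -246.]
246 [ 382. -286.] [ 385. -249.]
rest [ 490.8 -256.6] [ 59.1 138.4] 89.4 medz 0.007 554
```

```bash
python3 -m pendant '[[[0,0,0,0,0,-1,1],[0,0,0,0,0,-1,1],[0,0,0,0,0,-1,1],[0,0,0,0,0,-1,1]]]'
python3 -m pendant '[[[-0.0127,-0.0588,0,0,0,0,1],[-0.0127,-0.0588,0,0,0,0,1],[-0.0127,-0.0588,0,0,0,0,1],[-0.0127,-0.0588,0,0,0,0,1],[-0.0127,-0.0588,0,0,0,0,1],[-0.0127,-0.0588,0,0,0,0,1],[-0.0127,-0.0588,0,0,0,0,1],[-0.0127,-0.0588,0,0,0,0,1],[-0.0127,-0.0588,0,0,0,0,1],[-0.0127,-0.0588,0,0,0,0,1],[-0.0127,-0.0588,0,0,0,0,1],[-0.0127,-0.0588,0,0,0,0,1],[-0.0127,-0.0588,0,0,0,0,1],[-0.0127,-0.0588,0,0,0,0,1],[-0.0127,-0.0588,0,0,0,0,1],[-0.0127,-0.0588,0,0,0,0,1],[-0.0127,-0.0588,0,0,0,0,1],[-0.0127,-0.0588,0,0,0,0,1]]]'
python3 -m pendant '[[[0,0,0,0,0,0,1],[0,0,0,0,0,0,1]]]'
python3 - <<'E'
from h import *
s=eyes.snapshot("wrist");save(s,"w1");np.save("w1.npy",s,allow_pickle=True);print(s["eye"])
st=monitor.sense();print(st["tcp_pos"],np.round(rot(st["tool_rot"]),3),st["q"])
E
```

```text
t: 0.5
tcp_pos: [0.2459, 0.5741, 0.2447]
tool_rot: [-0.04, 0.999, -0.001, -0.0]
force: [0.1, 0.2, -0.1]
finger_gap: 1.001
gripper_force: 0.0
t: 2.3
tcp_pos: [0.492, -0.258, 0.2449]
tool_rot: [-0.037, 0.999, 0.0, -0.0]
force: [1.1, -0.0, 1.1]
finger_gap: 1.001
gripper_force: 0.0
t: 2.5
tcp_pos: [0.4916, -0.2568, 0.2445]
tool_rot: [-0.037, 0.999, 0.001, -0.001]
force: [-0.7, 0.2, 0.1]
finger_gap: 0.999
gripper_force: 0.0
[ 0.42434429 -0.26363426  0.3736927 ]
[ 0.49122513 -0.25543963  0.2445266 ] [[-0.997 -0.074 -0.002]
 [-0.074  0.997  0.002]
 [ 0.002  0.002 -1.   ]] [-6.81557708e-01  4.33547350e-01  1.61213326e+00  4.01518797e-04
  1.09871027e+00 -2.32701089e+00]
```

View pics/w1.png

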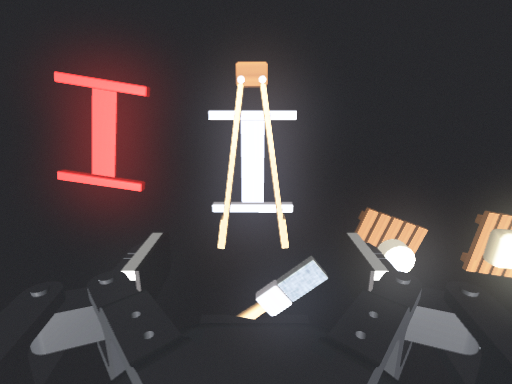

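The wrist view shows the spine at (252,72) and the arm ends at (221,245) and (285,245). The steel rest bars are at rows 115 and 208, and the fingers straddle the tongs.

Run:
```python
from h import *
s=np.load("w1.npy",allow_pickle=True).item()
hsv=cv2.cvtColor(s["pixels"],cv2.COLOR_RGB2HSV);P=cloud(s)
m=(hsv[...,1]>40)&(hsv[...,0]>8)&(hsv[...,0]<30)&(hsv[...,2]>110)
pts=[]
for v in range(95,248,8):
    u=np.nonzero(m[v,200:310])[0]+200
    if len(u)<2: continue
    uv=[[u.min(),v],[u.max(),v]];w=onz(s,uv,.036);mid=w.mean(0);pts.append(mid)
    print(v,uv[0][0],uv[1][0],np.round(w[:,:2]*1000,1).tolist(),np.round(mid*1000,1)[:2])
pts=np.array(pts);print(np.polyfit(pts[:,0],pts[:,1],1))
st=(hsv[...,1]<40)&(hsv[...,2]>180);M=np.zeros(m.shape,np.uint8);M[100:220,200:305]=st[100:220,200:305]
for n,(a,b,z) in {"rear":(106,122,.014),"front":(200,215,.014)}.items():
    A=np.zeros_like(M);A[a:b]=M[a:b];v,u=np.nonzero(A);w=onz(s,np.c_[u,v],z);print(n,w[:,:2].min(0),w[:,:2].max(0))
for uv in [(252,63),(221,247),(285,247),(235,150),(272,150)]:print(uv,onz(s,[uv],.036).round(4),P[uv[1],uv[0]].round(4))
```

```text
95 236 267 [[409.1, -284.6], [406.4, -249.4]] [ 407.8 -267. ]
103 235 268 [[417.8, -285.3], [415.0, -247.6]] [ 416.4 -266.4]
127 232 271 [[445.0, -287.3], [441.6, -241.7]] [ 443.3 -264.5]
135 231 272 [[454.3, -288.0], [450.7, -239.7]] [ 452.5 -263.8]
143 231 273 [[463.7, -287.5], [460.0, -237.6]] [ 461.8 -262.6]
151 230 274 [[473.3, -288.2], [469.4, -235.6]] [ 471.4 -261.9]
159 229 275 [[483.1, -288.9], [479.0, -233.5]] [ 481.  -261.2]
167 228 276 [[493.0, -289.6], [488.7, -231.3]] [ 490.8 -260.5]
175 227 277 [[503.0, -290.4], [498.5, -229.2]] [ 500.8 -259.8]
183 226 278 [[513.2, -291.1], [508.5, -227.0]] [ 510.9 -259. ]
191 225 279 [[523.6, -291.9], [518.7, -224.7]] [ 521.1 -258.3]
199 224 280 [[534.1, -292.6], [529.0, -222.5]] [ 531.6 -257.5]
207 229 276 [[544.3, -285.8], [539.9, -226.5]] [ 542.1 -256.2]
215 222 284 [[555.7, -294.2], [550.0, -215.3]] [ 552.8 -254.7]
223 219 285 [[567.0, -297.6], [560.8, -212.8]] [ 563.9 -255.2]
231 219 286 [[578.1, -297.1], [571.8, -210.4]] [ 575.  -253.8]
239 218 287 [[589.5, -298.0], [583.0, -207.9]] [ 586.3 -252.9]
247 217 288 [[601.2, -298.8], [594.4, -205.4]] [ 597.8 -252.1]
[ 0.07961703 -0.29958883]
rear [ 0.4179437  -0.31929656] [ 0.43887684 -0.2102144 ]
front [ 0.53731289 -0.31024273] [ 0.56264686 -0.2013127 ]
(252, 63) [[ 0.3742 -0.2689  0.036 ]] [ 0.3742 -0.2689  0.0362]
(221, 247) [[ 0.6008 -0.2936  0.036 ]] [ 0.6009 -0.2936  0.0357]
(285, 247) [[ 0.5946 -0.2093  0.036 ]] [ 0.5946 -0.2094  0.0362]
(235, 150) [[ 0.4717 -0.2823  0.036 ]] [ 0.4714 -0.2822  0.0379]
(272, 150) [[ 0.4684 -0.2381  0.036 ]] [ 0.4684 -0.2381  0.0362]
```

```bash
python3 -m pendant '[[[0.0015,-0.0056,0,0,0,-0.05,1],[0,0,0.0468,0,0,0,1],[0,0,0.0468,0,0,0,1],[0,0,0.0468,0,0,0,1],[0,0,0.0468,0,0,0,1],[0,0,0.0468,0,0,0,1],[0,0,0.0460,0,0,0,1],[0,0,0,0,0,0,1]]]' 25
python3 -m pendant '[[[0,0,0,0,0,0,0.7],[0,0,0,0,0,0,0.66],[0,0,0,0,0,0,0.64],[0,0,0,0,0,0,0.62],[0,0,0,0,0,0,0.62],[0,0,0,0,0,0,0.62],[0,0,0,0,0,0,0.62]]]' 25
```

```text
t: 3.35
tcp_pos: [0.4882, -0.2572, 0.0173]
tool_rot: [-0.041, 0.999, 0.004, -0.004]
force: [-1.1, 0.6, 0.5]
finger_gap: 0.995
gripper_force: 0.0
t: 4.05
tcp_pos: [0.4929, -0.2618, 0.0246]
tool_rot: [-0.041, 0.999, -0.002, 0.002]
force: [-0.3, 1.1, 6.5]
finger_gap: 0.626
gripper_force: 7.7
```

```bash
python3 -m pendant '[[[0,0,0,0,0,0,0.62],[0,0,0,0,0,0,0.62]]]'
python3 - <<'E'
from h import *
s=eyes.snapshot("wrist");save(s,"w2");np.save("w2.npy",s,allow_pickle=True)
st=monitor.sense();print(st["tcp_pos"],st["force"],st["gripper_force"],st["finger_gap"])
E
```

```text
t: 4.25
tcp_pos: [0.493, -0.2618, 0.0246]
tool_rot: [-0.041, 0.999, -0.002, 0.002]
force: [0.3, 0.7, 6.1]
finger_gap: 0.621
gripper_force: 7.7
[ 0.49295754 -0.26181014  0.02463268] [0.40594685 0.52146617 5.05347516] 7.73613573750481 0.6221892474051094
```

View pics/w2.png

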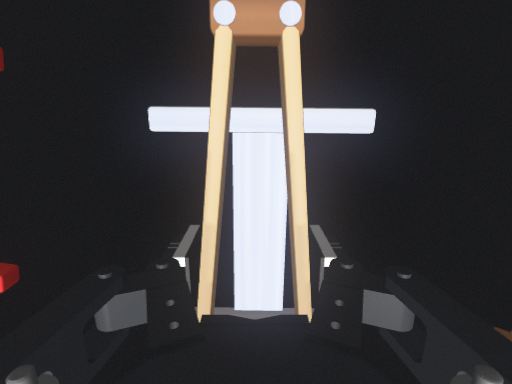

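The wrist view shows both pads on the arms near (205,270) and (303,270), symmetric about the rest strip at column 258. Lifting now.

```bash
python3 -m pendant '[[[0,0,-0.02,0,0,0,0.62],[0,0,-0.035,0,0,0,0.62],[0,0,-0.035,0,0,0,0.62],[0,0,-0.035,0,0,0,0.62],[0,0,-0.025,0,0,0,0.62],[0,0,0,0,0,0,0.62],[0,0,0,0,0,0,0.62],[0,0,0,0,0,0,0.62]]]'
python3 - <<'E'
from h import *
s=eyes.snapshot("side");save(s,"s2");np.save("s2.npy",s,allow_pickle=True)
t=eyes.snapshot("top");np.save("t2.npy",t,allow_pickle=True)
cv2.imwrite("pics/st2.png",np.hstack([cv2.resize(s["pixels"][100:340,150:400],None,fx=1.5,fy=1.5),cv2.resize(t["pixels"][120:280,180:400],(495,360))])[...,::-1])
s=eyes.snapshot("wrist");np.save("w3.npy",s,allow_pickle=True);save(s,"w3")
st=monitor.sense();print(st["tcp_pos"],rot(st["tool_rot"]).round(3),st["force"],st["gripper_force"],st["finger_gap"])
E
```

```text
t: 5.1
tcp_pos: [0.4906, -0.2601, 0.1408]
tool_rot: [-0.041, 0.999, 0.0, -0.001]
force: [0.6, 0.1, -1.3]
finger_gap: 0.621
gripper_force: 5.9
[ 0.49060557 -0.26018832  0.14017376] [[-0.997 -0.081 -0.002]
 [-0.081  0.997  0.002]
 [ 0.002  0.002 -1.   ]] [ 0.46294408  0.01686077 -1.45786926] 5.861172369914129 0.6232099922880784
```

View pics/st2.png

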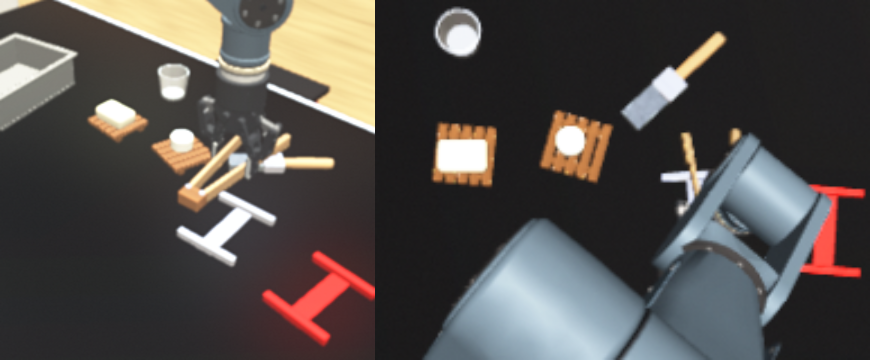

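The composite picture shows the tongs level in the fingers, clear of the grey rest. The tablet is still on its board, at (570,140) in the picture.

Run:
```python
from h import *
s=np.load("w1.npy",allow_pickle=True).item();hsv=cv2.cvtColor(s["pixels"],cv2.COLOR_RGB2HSV)
m=((hsv[...,1]<60)&(hsv[...,2]>120)).astype(np.uint8);m[:,:370]=0;m[:,430:]=0;m[:235]=0;m[280:]=0
P=cloud(s);k=(m>0)&(P[...,2]>.043)&(P[...,2]<.05)
w=P[k];print("wrist tablet top",len(w),w.mean(0),w.min(0),w.max(0))
t=np.load("t2.npy",allow_pickle=True).item();P=cloud(t)
hsv=cv2.cvtColor(t["pixels"],cv2.COLOR_RGB2HSV)
print("top tablet",[ (P[k].mean(0).round(4),P[k].min(0).round(3),P[k].max(0).round(3)) for k in [((hsv[...,1]<70)&(hsv[...,2]>150)&(P[...,2]>.04)&(P[...,2]<.06)&(np.abs(P[...,0]-.6)<.04)&(np.abs(P[...,1]+.06)<.04))]])
for lo in(.55,.56,.57,.58,.59,.60):
    k=(hsv[...,1]>75)&(P[...,2]>.1)&(P[...,2]<.2)&(P[...,0]>lo)&(P[...,0]<lo+.01)&(P[...,1]<-.15)&(P[...,1]>-.35)
    if k.any():print(lo,k.sum(),P[k].min(0).round(4),P[k].max(0).round(4))
```

```text
wrist tablet top 574 [ 0.59411736 -0.05968482  0.04642071] [ 0.5779621  -0.08059606  0.04305598] [ 0.61405805 -0.03978852  0.04898758]
top tablet [(array([ 0.5999, -0.0593,  0.0465]), array([ 0.579, -0.081,  0.04 ]), array([ 0.62 , -0.04 ,  0.053]))]
0.55 12 [ 0.5504 -0.23    0.1374] [ 0.559  -0.2193  0.1601]
0.56 15 [ 0.5605 -0.2271  0.1386] [ 0.5699 -0.2178  0.1561]
0.57 14 [ 0.5704 -0.2266  0.1338] [ 0.5793 -0.216   0.1571]
0.58 22 [ 0.5808 -0.2854  0.1365] [ 0.5888 -0.2146  0.1595]
0.59 23 [ 0.5906 -0.2888  0.1368] [ 0.5984 -0.2131  0.1599]
0.6 3 [ 0.6001 -0.2856  0.1397] [ 0.6011 -0.2791  0.1545]
```

```bash
python3 -m pendant '[[[-0.0034,0.02,0,0,0,0,0.62],[-0.0067,0.04,0,0,0,0,0.62],[-0.0067,0.04,0,0,0,0,0.62],[-0.0067,0.04,0,0,0,0,0.62],[-0.0067,0.04,0,0,0,0,0.62],[-0.0067,0.04,0,0,0,0,0.62],[-0.0034,0.02,0,0,0,0,0.62],[0,0,0,0,0,0,0.62],[0,0,0,0,0,0,0.62]]]'
python3 - <<'E'
from h import *
t=eyes.snapshot("top");s=eyes.snapshot("side");np.save("t3.npy",t,allow_pickle=True)
cv2.imwrite("pics/st3.png",np.hstack([cv2.resize(s["pixels"][130:250,200:360],None,fx=2.5,fy=2.5),cv2.resize(t["pixels"][140:240,210:330],(360,300))])[...,::-1])
st=monitor.sense();print(st["tcp_pos"],rot(st["tool_rot"]).round(3),st["gripper_force"],st["finger_gap"])
P=cloud(t);hsv=cv2.cvtColor(t["pixels"],cv2.COLOR_RGB2HSV)
for lo in np.arange(.56,.64,.01):
    k=(hsv[...,1]>75)&(P[...,2]>.1)&(P[...,2]<.2)&(P[...,0]>lo)&(P[...,0]<lo+.01)&(abs(P[...,1]+.06)<.06)
    if k.any():print(lo.round(2),k.sum(),P[k].min(0).round(4),P[k].max(0).round(4))
k=(hsv[...,1]<70)&(hsv[...,2]>150)&(P[...,2]>.04)&(P[...,2]<.06)&(np.abs(P[...,0]-.6)<.04)&(np.abs(P[...,1]+.06)<.04)
print(P[k].min(0),P[k].max(0),P[k].mean(0))
E
```

```text
t: 6.15
tcp_pos: [0.5075, -0.0659, 0.141]
tool_rot: [-0.041, 0.999, 0.0, -0.0]
force: [0.9, 0.7, -0.6]
finger_gap: 0.619
gripper_force: 5.9
[ 0.50782759 -0.06710533  0.14116642] [[-0.997 -0.081 -0.   ]
 [-0.081  0.997 -0.   ]
 [ 0.    -0.    -1.   ]] 5.861029423540458 0.6245961393171694
0.57 2 [ 0.5777 -0.0933  0.1567] [ 0.5779 -0.0903  0.1588]
0.58 9 [ 0.5812 -0.0935  0.1511] [ 0.5876 -0.0873  0.1563]
0.59 10 [ 0.5906 -0.0935  0.1503] [ 0.6    -0.0873  0.1562]
0.6 20 [ 0.6    -0.0967  0.1509] [ 0.6096 -0.0191  0.1577]
0.61 12 [ 0.612  -0.0966  0.1506] [ 0.6159 -0.0192  0.1571]
[ 0.59976044 -0.07770052  0.04003351] [ 0.6198694  -0.0436857   0.05306324] [ 0.6110228  -0.06286536  0.04655176]
```

View pics/st3.png

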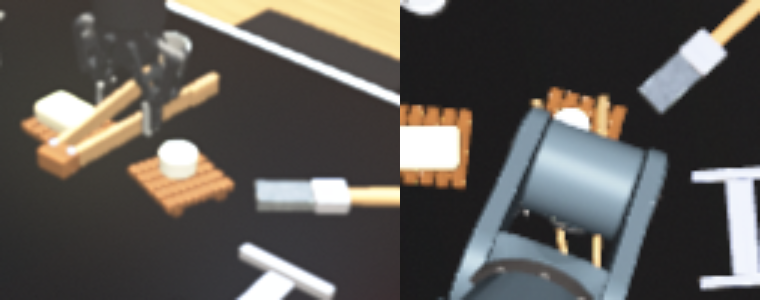

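Left panel (side) shows the tongs level above the tablet; right panel (top) shows the jaw ends at (537,103) and (602,103) either side of the tablet at (572,118). The jaws are centred on it, so I'll descend.

```bash
python3 -m pendant '[[[0,0,0.03,0,0,0,0.62],[0,0,0.03,0,0,0,0.62],[0,0,0.03,0,0,0,0.62],[0,0,0.02,0,0,0,0.62],[0,0,0.0125,0,0,0,0.62],[0,0,0.01,0,0,0,0.62],[0,0,0.005,0,0,0,0.62],[0,0,0,0,0,0,0.62],[0,0,0,0,0,0,0.62]]]'
python3 - <<'E'
from h import *
t=eyes.snapshot("top");s=eyes.snapshot("side")
cv2.imwrite("pics/st4.png",np.hstack([cv2.resize(s["pixels"][130:250,200:360],None,fx=2.5,fy=2.5),cv2.resize(t["pixels"][140:240,210:330],(360,300))])[...,::-1])
st=monitor.sense();print(st["tcp_pos"],st["force"],st["gripper_force"],st["finger_gap"])
E
```

```text
t: 7.15
tcp_pos: [0.5082, -0.0668, 0.0318]
tool_rot: [-0.041, 0.999, -0.0, 0.0]
force: [0.1, 0.3, -1.4]
finger_gap: 0.62
gripper_force: 5.9
[ 0.50824166 -0.06677451  0.03195287] [ 0.31275642  0.48007374 -1.09380334] 5.861348529579118 0.619338943006234
```

View pics/st4.png

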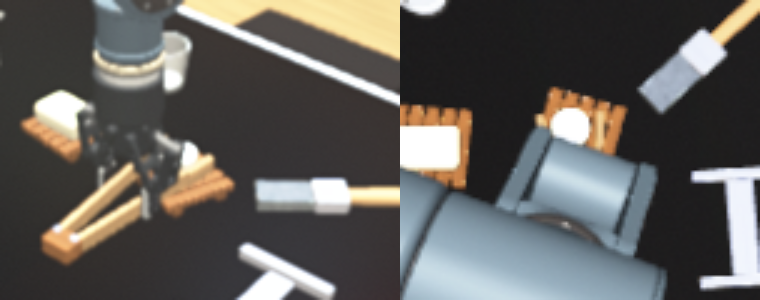

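The jaws sit around the tablet at (572,126) in the top panel, with no contact force. Closing now.

```bash
python3 -m pendant '[[[0,0,0,0,0,0,0.58],[0,0,0,0,0,0,0.56],[0,0,0,0,0,0,0.54],[0,0,0,0,0,0,0.52],[0,0,0,0,0,0,0.5],[0,0,0,0,0,0,0.45],[0,0,0,0,0,0,0.4],[0,0,0,0,0,0,0.4],[0,0,0,0,0,0,0.4],[0,0,0,0,0,0,0.4]]]' 26
```

```text
t: 8.25
tcp_pos: [0.5079, -0.0667, 0.0313]
tool_rot: [-0.041, 0.999, -0.0, 0.0]
force: [0.3, 0.9, -0.0]
finger_gap: 0.532
gripper_force: 26.5
```

```bash
python3 -m pendant '[[[0,0,-0.01,0,0,0,0.4],[0,0,-0.02,0,0,0,0.4],[0,0,-0.03,0,0,0,0.4],[0,0,-0.03,0,0,0,0.4],[0,0,-0.03,0,0,0,0.4],[0,0,-0.03,0,0,0,0.4],[0,0,-0.03,0,0,0,0.4],[0,0,-0.01,0,0,0,0.4],[0,0,0,0,0,0,0.4],[0,0,0,0,0,0,0.4]]]' 26
python3 - <<'E'
from h import *
t=eyes.snapshot("top");s=eyes.snapshot("side")
cv2.imwrite("pics/st5.png",np.hstack([cv2.resize(s["pixels"][100:220,200:360],None,fx=2.5,fy=2.5),cv2.resize(t["pixels"][140:240,210:330],(360,300))])[...,::-1])
st=monitor.sense();print(st["tcp_pos"],st["force"],st["gripper_force"],st["finger_gap"],st["q"])
x=np.array([-.997,-.081]);y=np.array([-.081,.997])
tgt=np.array([.503,.377])-.092*np.array([.997,.081]);d=tgt-st["tcp_pos"][:2];print("target",tgt,"dx,dy",d@x/.8,d@y/.8)
E
```

```text
t: 9.25
tcp_pos: [0.507, -0.0665, 0.1826]
tool_rot: [-0.041, 0.999, 0.0, -0.001]
force: [-0.5, 0.1, -1.8]
finger_gap: 0.533
gripper_force: 27.0
[ 0.5068165  -0.0664052   0.18202197] [-0.69215945 -0.4280937  -1.87357403] 26.97050604270771 0.5275641725078342 [-3.49159614e-01  4.68710721e-01  1.77799649e+00 -5.53504699e-05
  8.97947753e-01 -2.00100037e+00]
target [0.411276 0.369548] dx,dy 0.07492709233289398 0.5529801496735913
```

View pics/st5.png

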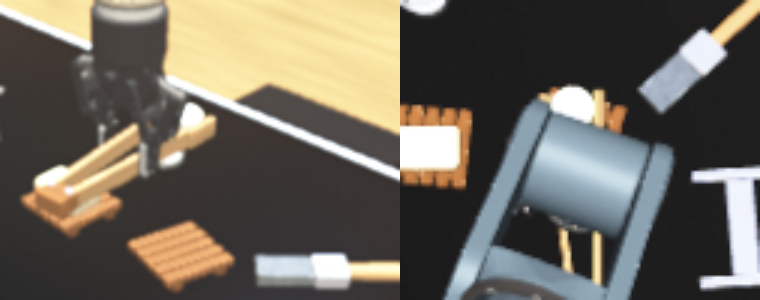

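The tablet is held between the jaws, at (190,120) in the side panel, and its board at (180,255) is empty. Carrying it to the tub.

```bash
python3 -m pendant '[[[0.0023,0.017,0,0,0,0,0.4],[0.0023,0.018,0,0,0,0,0.4],[0.0047,0.0345,0,0,0,0,0.4],[0.0047,0.0345,0,0,0,0,0.4],[0.0047,0.0345,0,0,0,0,0.4],[0.0047,0.0345,0,0,0,0,0.4],[0.0047,0.0345,0,0,0,0,0.4],[0.0047,0.0345,0,0,0,0,0.4],[0.0047,0.0345,0,0,0,0,0.4],[0.0047,0.0345,0,0,0,0,0.4],[0.0047,0.0345,0,0,0,0,0.4],[0.0047,0.0345,0,0,0,0,0.4],[0.0047,0.0345,0,0,0,0,0.4],[0.0047,0.0345,0,0,0,0,0.4],[0.0047,0.0345,0,0,0,0,0.4],[0.0047,0.0345,0,0,0,0,0.4],[0.0023,0.018,0,0,0,0,0.4],[0.0023,0.017,0,0,0,0,0.4]]]' 26
python3 -m pendant '[[[0,0,0,0,0,0,0.4],[0,0,0,0,0,0,0.4],[0,0,0,0,0,0,0.4],[0,0,0,0,0,0,0.4],[0,0,0,0,0,0,0.4],[0,0,0,0,0,0,0.4],[0,0,0,0,0,0,0.4],[0,0,0,0,0,0,0.4],[0,0,0,0,0,0,0.4],[0,0,0,0,0,0,0.4]]]' 26
python3 - <<'E'
from h import *
t=eyes.snapshot("top");s=eyes.snapshot("side")
cv2.imwrite("pics/st6.png",np.hstack([cv2.resize(s["pixels"][60:220,70:280],(420,320)),cv2.resize(t["pixels"][140:260,80:220],(373,320))])[...,::-1])
st=monitor.sense();print(st["tcp_pos"],st["force"],st["gripper_force"],st["finger_gap"],abs(st["qd"]).max())
P=cloud(t);hsv=cv2.cvtColor(t["pixels"],cv2.COLOR_RGB2HSV)
k=(hsv[...,1]<70)&(hsv[...,2]>150)&(abs(P[...,2]-.19)<.03)&(np.abs(P[...,0]-.5)<.05)&(np.abs(P[...,1]-.377)<.05)
if k.any():print("tablet",P[k].min(0),P[k].max(0),P[k].mean(0))
E
```

```text
t: 11.15
tcp_pos: [0.4106, 0.3705, 0.1829]
tool_rot: [-0.041, 0.999, -0.0, -0.001]
force: [-0.2, -1.0, -1.3]
finger_gap: 0.526
gripper_force: 27.0
t: 12.15
tcp_pos: [0.4121, 0.3694, 0.1833]
tool_rot: [-0.041, 0.999, 0.0, -0.0]
force: [-0.4, -0.5, -2.0]
finger_gap: 0.527
gripper_force: 27.0
[0.41208222 0.36944365 0.18330912] [-0.21918293 -0.29914396 -1.55970996] 27.015310619026423 0.5315932140861096 0.002138116821949441
tablet [0.45011881 0.34434791 0.17321681] [0.52514772 0.39952405 0.20124129] [0.50235519 0.37324534 0.19537292]
```

View pics/st6.png

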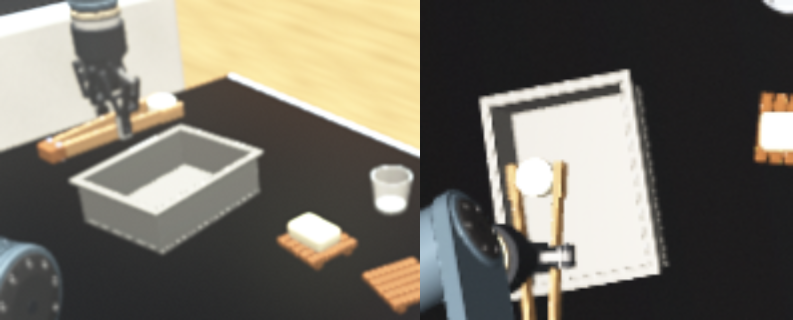

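The picture shows the tablet held in the jaws at (160,101) in the side panel, above the tub. It measures (0.502, 0.374), with its centre about 0.10 m above the rim.

```bash
python3 -c "from station import job;print(job.sign_off())"
```

```text
the job is handed in; nothing more can be done
None
```

The job is handed in: the tongs hold the tablet still over the middle of the tub, about 10 cm above the rim; the soap, cup and brush were not touched, and no verdict was returned.

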